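# Show the proud peg to the bench camera

### The job

One peg of the dry-fitted coat-peg rail will not go home and stands proud of the others. First blow the sawdust off the upturned inspection camera: press the nozzle cap of the duster can beside it down and let it come up again; then pull that peg out of the rail and show its tenon to the camera, holding the peg still in line with the lens axis, tenon end towards the glass, centred and about 60 mm from it. Finish still holding it there for the colleague at the tablet, with the other pegs, the camera's setting and the rest of the bench left as they are.

Things in the scene. Friction and masses are not known exactly. Their poses are not given: they have to be found in the camera images.
- nozzle (a joint): travel of the duster can's sprung nozzle cap, in m: 0 = up, 0.005 = fully down; the spring needs about 2.5 N to start and 7 N at the bottom, and brings the cap up again by itself. It blows once it is more than about half way down
- nozzle_top (a point): centre of the flat top of the nozzle cap (white, round, 22 mm across, about 180 mm above the bench) on the upright air-duster can (52 mm across, held fast in a holder on the camera's plywood stand). Press straight down here. A thin grey tube runs from the cap's side towards the camera lens
- lens (a point): centre of the inspection camera's front glass, in the middle of its ring light (62 mm across). z axis = lens axis, out of the glass: up, leaning 14 to 29 degrees (differs) roughly towards the robot; y axis level. The camera sits in a stiff yoke, pivot 68 mm behind the glass. The duster can's axis is 130 mm to its +y side, 50 nearer the robot than the yoke; the thin blow tube ends 48 mm to that side, a little higher
- proud_peg_mid (a point): the peg that stands proud: middle of its body, a dark wood cylinder 24 mm across and 62 long. z axis = peg axis, up from tenon to rounded top. It stands upright in a rail hole. Below the body a tenon 14 across and 36 long on the same axis, 16 mm of it loose in a blind hole 16 across: the shoulder is 20 mm above the rail's face, the body's middle 79 above the bench. About 35 g
- proud_peg_tenon_end (a point): centre of the flat end of that peg's tenon: 67 mm from the middle of the body, along the peg axis; same axes
- rail: coat-peg rail, a light wood board 350 long (its y), 85 wide (its x) and 24 thick, fixed on a 4 mm black non-slip mat, its upper face 28 mm above the bench; origin at the centre of its underside. Four holes on its centre line, at -135, -45, 45 and 135 mm along its y, one peg in each
- peg1_mid (a point): a well seated peg of the rail: same 24 mm round body, 62 long, shoulder down on the rail's face (top 20 mm lower than that of the proud peg; only 14 mm of tenon in the hole). This point is the middle of its body; z axis up along it
- peg2_mid (a point): a well seated peg of the rail: same 24 mm round body, 62 long, shoulder down on the rail's face (top 20 mm lower than that of the proud peg; only 14 mm of tenon in the hole). This point is the middle of its body; z axis up along it
- peg3_mid (a point): a well seated peg of the rail: same 24 mm round body, 62 long, shoulder down on the rail's face (top 20 mm lower than that of the proud peg; only 14 mm of tenon in the hole). This point is the middle of its body; z axis up along it
- pencil: flat carpenter's pencil, 150 x 12 x 7, lying beside the rail, on the robot's side; bystander; origin at the bottom. (Sizes in mm)
- square: try square lying flat beyond the rail: dark wooden stock 110 x 22 x 18 with a steel blade about 150 x 32; bystander; origin at the bottom. (Sizes in mm)
- chisel: bench chisel lying flat, 240 long, wooden handle 25 across; bystander; origin at the bottom. (Sizes in mm)
- tape_measure: tape measure in a grey case 66 x 36 x 60 high; bystander; origin at the bottom. (Sizes in mm)
- glue_bottle: white glue bottle standing upright, 58 across, 160 high; bystander; origin at the bottom. (Sizes in mm)
- sanding_block: cork sanding block 110 x 65 x 35; bystander; origin at the bottom. (Sizes in mm)
- mallet: wooden mallet lying on the bench, head 120 x 70 x 60, handle 190 long; bystander; origin at the bottom. (Sizes in mm)
There are look-alikes about, which are no part of the job. What is shaped like the part that bears proud_peg_mid but blue is not meant.

How it is judged:
By the outcome, as a careful person would: the job done as asked, in the order asked, and still so for the second after the job is handed in, while the arm keeps its last pose, push and grip.
It also fails if it takes over 51 s, if anything falls off the work surface, if the arm or the gripper's body presses on something with over 40 N, if the wrist force passes 120 N, or if a joint passes its speed limit or range.

### The arm

A 6-joint arm with a two-finger parallel gripper is mounted at the origin on the work surface. World frame = base frame: x ahead of the robot, y to its left, z up, the work surface at z = 0. Lengths are in m, angles in rad, forces in N, time in s.
With the tool pointing down it reaches from about 0.275 to 0.775 m from the base axis. Payload 14.6 kg.
Tool frame: the origin (TCP) lies between the finger pads; the fingertips stand 14 mm ahead of it and the grasp point (between the pads) lies 5 mm behind it; z points along the fingers, x is the direction in which the jaws open and shut, and the axes are right-handed (so a half turn about z gives the same grasp; the last joint's range is limited). The gripper opens to 85 mm and grips with 20 to 120 N. Pads are 22 mm wide; open, the fingers measure 114 mm over their backs; the gripper's body (76 mm by 85 mm) begins 54 mm behind the grasp point. The pads swing forward as they close: fully open they stand 13 mm farther back than shut.
Start: joints at [-1.364, 0.263, -0.048, 1.259, 0, 1.415], TCP at [0.186, -0.491, 0.245] pointing down, gripper open.
Joint ranges: [-2.65, 2.65], [-0.89, 1.7], [-1.18, 1.37], [-2.13, 2.11], [-1.35, 1.29], [-3.14, 3.14]. Speed limits (rad/s): [1.89, 1.89, 2.57, 2.79, 3.14, 3.14].

### API

Orientations are given as a unit quaternion [x, y, z, w].
In Python, from plant import arm gives the robot as it stands.
- The arm moves only by the tool play_rows, never from a script. Its argument "motion" is a list that holds one entry, the list of rows, each a list of 7 numbers: the turn, a rotation vector about the tool's x, y, z in degrees, then the shift along the tool's x, y, z in mm, then the gripper command: -1 is fully open, 1 is shut, values between are in proportion. A call has 1 to 12 rows; each row is the pose to reach, as a shift and turn from the pose commanded when the call began, along the tool's axes at that moment; what a row does not reach only later rows make up. A row lasts 1/8 s, in which the tool goes at most 62.5 mm and 10.7 degrees, less where a joint would pass 70% of its speed; a pose out of reach is approached as far as the arm can. A call with a gripper value outside its range is refused whole. The fingers move at their own pace and stop on an object; the grip force is fixed at half the most. Time passes only in rows, so rows that repeat a pose let the fingers close. It gives the time, the measured TCP pose, the force and the opening at its end, in the units of the state.
- arm.read_state(): the state, without advancing time (a new reading comes with each control period).
- arm.capture(name): name is "side" or "top"; returns the picture (480x640x3 uint8, red, green, blue); there is no depth.
- arm.camera_model(name): a dict with "fx", "fy", "cx", "cy" (pixels), "k1" (the pictures are not rectified: a ray, as slopes to the right and down, at radius r is drawn at 1 + k1 r^2 times it, then the intrinsics apply), "T" (4x4, takes a point from camera to world coordinates). Camera axes: x right, y up, looking along -z (the intrinsics and any distortion apply to the point x, -y, -z); pixel columns grow to the right and rows downward; lengths in m; the calibration is good to about 2 mm. A picture is of the moment at which its call begins. camera_model takes no time and is no camera call.
- arm.hand_in(): hands the job in, once; it reports no verdict.
Trained networks look in the newest picture that a camera, given by its name, has taken for a name from the list of things; names that differ only in an ending like _2 or _b are one class to them, and where a whole thing is asked for, a point or a joint stands for the part that bears it (a point fixed in the world has none). Each returns a list of dicts, best first, with "conf" (0 to 1); they miss things now and then, are a little off and sometimes report something else, mostly with a low value. They report only what shows in the picture. A call takes as long as a camera call. They do not tell look-alikes from the thing itself.
- arm.spot_in(camera, name): "extent" ([left, top, right, bottom] as shares, 0 to 1, of the picture: columns of its width, rows of its height, round what is visible of it).
The state is a dict: "time_s": time; "q": joint angles; "qd": joint speeds; "joint_efforts": joint torques, N m; "tcp_pos": TCP position; "orientation": TCP orientation; "wrist_force": force on the tool from outside, world axes, zero at the start; "moment": the same for the moment, N m; "grip_width": finger opening in m.
Only numpy, scipy, OpenCV 4.12 (cv2) and the standard library are available. Lean on these libraries where they do the work, as an engineer would, in place of code of your own. Each camera call takes 0.05 s, during which the arm holds its last target. There are 200 camera calls.

## Working session

There is one attempt and no reset: what is moved stays moved. The work goes in short steps, Python scripts to look and compute and a tool call to move; the robot and the scene stay as the last step left them, time stands still between calls to the robot, and variables do not carry over. Pictures are saved under pics/ and viewed, about 8 in all and at most 12, crops included, and the job is handed in when it is done.

Besides the shell and the picture viewer there is one more tool, called after "Emit:" by a JSON object that holds its "op" and its "data". play_rows: Moves the arm, as the interface text tells. Its arguments: {"type":"object","properties":{"motion":{"type":"array","items":{"type":"array","items":{"type":"array","items":{"type":"number"}}}}},"required":["motion"]}

```bash
ls; mkdir -p pics; cat > h.py <<'E'
import numpy as np, cv2, json
from plant import arm
from scipy.spatial.transform import Rotation as R
def ray(cam,u,v):
    m=arm.camera_model(cam); T=np.array(m["T"])
    xd=(u-m["cx"])/m["fx"]; yd=(v-m["cy"])/m["fy"]; x,y=xd,yd
    for _ in range(20):
        s=1+m["k1"]*(x*x+y*y); x,y=xd/s,yd/s
    d=T[:3,:3]@np.array([x,-y,-1]); return T[:3,3],d/np.linalg.norm(d)
def onz(cam,u,v,z):
    o,d=ray(cam,u,v); return o+d*(z-o[2])/d[2]
def proj(cam,P):
    m=arm.camera_model(cam); T=np.array(m["T"]); p=T[:3,:3].T@(np.array(P)-T[:3,3])
    x,y=p[0]/-p[2],-p[1]/-p[2]; s=1+m["k1"]*(x*x+y*y)
    return np.array([m["cx"]+m["fx"]*x*s,m["cy"]+m["fy"]*y*s])
def tri(obs):
    A=np.zeros((3,3));b=np.zeros(3)
    for c,u,v in obs:
        o,d=ray(c,u,v);M=np.eye(3)-np.outer(d,d);A+=M;b+=M@o
    P=np.linalg.solve(A,b); return P,[np.round(proj(c,P)-[u,v],1) for c,u,v in obs]
def snap(cam,n):
    im=arm.capture(cam); cv2.imwrite(f"pics/{n}.png",im[:,:,::-1]); return im
def px(e): return np.round([e[0]*640,e[1]*480,e[2]*640,e[3]*480],1)
E
python3 - <<'E'
from h import *
for c in("top","side"):
    snap(c,c+"0"); m=arm.camera_model(c); print(c,{k:m[k] for k in m if k!="T"},np.round(m["T"],3).tolist())
    for n in["nozzle_top","lens","proud_peg_mid","rail","peg1_mid","glue_bottle","mallet","tape_measure","chisel","sanding_block"]:
        print(n,[(round(d["conf"],2),px(d["extent"]).tolist()) for d in arm.spot_in(c,n)][:5])
print(arm.read_state())
E
```

```text
pics
top {'fx': 483.7242186982043, 'fy': 483.7242186982043, 'cx': 323.85088144624984, 'cy': 237.20629286547666, 'k1': -0.08691757356197775} [[-0.02, 0.992, -0.128, 0.403], [-1.0, -0.017, 0.025, -0.025], [0.023, 0.128, 0.991, 1.462], [0.0, 0.0, 0.0, 1.0]]
nozzle_top [(0.68, [386.4, 246.4, 399.9, 257.6]), (0.67, [216.9, 234.2, 229.1, 242.6])]
lens [(0.8, [258.6, 217.5, 282.9, 241.8])]
proud_peg_mid [(0.51, [357.8, 291.4, 366.8, 302.5]), (0.46, [383.0, 292.8, 397.6, 303.3])]
rail [(0.89, [312.0, 225.0, 439.2, 279.5])]
peg1_mid []
glue_bottle [(0.57, [317.3, 168.4, 340.7, 200.6])]
mallet [(0.75, [465.9, 278.9, 515.2, 373.2])]
tape_measure [(0.82, [131.7, 264.0, 164.5, 278.5])]
chisel [(0.67, [276.1, 266.5, 290.6, 339.1])]
sanding_block [(0.9, [188.9, 284.3, 227.7, 308.7])]
side {'fx': 480.89877321056184, 'fy': 480.89877321056184, 'cx': 315.5939587704769, 'cy': 235.74034799178008, 'k1': -0.07614018337334512} [[0.996, 0.052, -0.074, 0.505], [-0.09, 0.513, -0.853, -1.025], [-0.007, 0.857, 0.516, 0.733], [0.0, 0.0, 0.0, 1.0]]
nozzle_top []
lens [(0.6, [307.1, 208.3, 337.8, 246.2]), (0.35, [2
[... 576 characters left out ...]
me_s': 1.1, 'q': array([-1.36431246e+00,  2.63086724e-01, -4.82860581e-02,  1.25939947e+00,
       -2.28428701e-05,  1.41551598e+00]), 'qd': array([-1.55185093e-04, -7.29911601e-04,  4.93530896e-04,  1.44820183e-03,
        2.82810818e-04,  9.19560396e-05]), 'joint_efforts': array([-1.04734150e-03, -6.37436771e+01,  3.84774899e+01,  7.76270372e-04,
       -1.22379265e-04, -6.25229703e-06]), 'tcp_pos': array([ 0.18581104, -0.49102696,  0.24529029]), 'orientation': array([ 8.22777250e-01, -5.68363965e-01,  8.61512575e-07,  1.65727115e-05]), 'wrist_force': array([-0.39029424, -0.00538303,  1.07895132]), 'moment': array([-0.00705018,  0.0490002 ,  0.01574273]), 'grip_width': 0.08522903765986511}
```

```bash
python3 - <<'E'
import cv2,numpy as np
t=cv2.imread("pics/top0.png");s=cv2.imread("pics/side0.png")
cv2.imwrite("pics/tc.png",cv2.resize(t[150:380,120:520],(800,460),interpolation=cv2.INTER_CUBIC))
cv2.imwrite("pics/sc.png",cv2.resize(s[130:430,170:490],(640*800//800,600),interpolation=cv2.INTER_CUBIC))
E
```

```text
(no output)
```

View pics/tc.png

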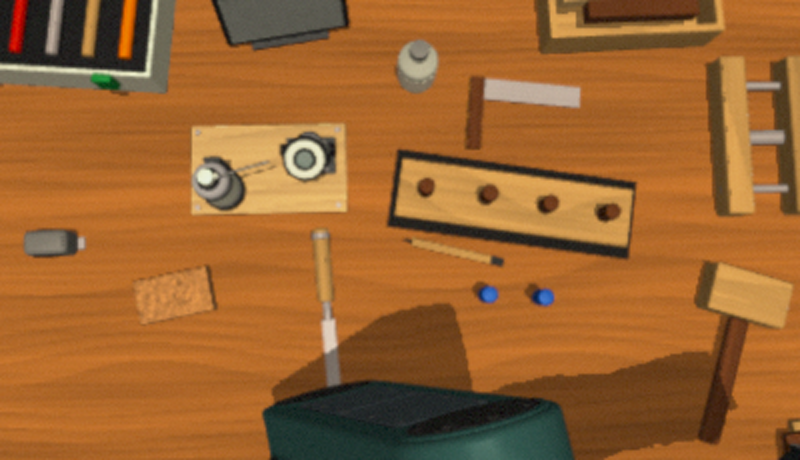

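View pics/sc.png

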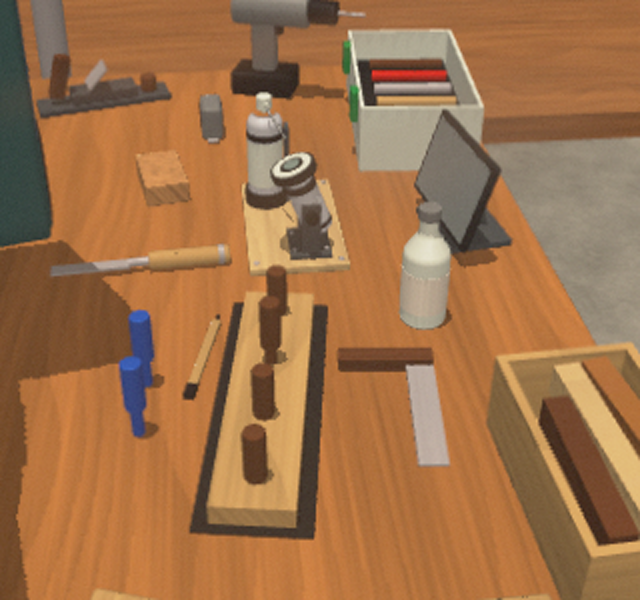

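Top crop: rail pegs at (426,186), (488,193), (548,203), (609,211). Side crop: the second-farthest one, (270,300), shows its tenon below the shoulder, so it's the proud peg (top px ≈ (364,246)). The two blue pegs at (488,294) and (543,297) are look-alikes. I'll confirm in an enlarged crop and get the ring at the same time.

```bash
python3 - <<'E'
from h import *
t=cv2.imread("pics/top0.png");s=cv2.imread("pics/side0.png")
f=lambda im,x,y,w,h,k:cv2.resize(im[y:y+h,x:x+w],(w*k,h*k),interpolation=cv2.INTER_CUBIC)
a=f(t,250,205,50,50,6);b=f(s,295,195,50,50,6);c=f(s,290,250,50,50,6);d=f(t,205,220,66,50,6)
e=f(t,325,225,110,40,6)[:, :]
top=np.hstack([a,b]);bot=np.hstack([c,d[:,:300]])
cv2.imwrite("pics/ring.png",np.vstack([np.hstack([a,b]),np.hstack([c,d[:,:300]])]))
# dark brown tops in top view
hsv=cv2.cvtColor(t,cv2.COLOR_BGR2HSV)
roi=np.zeros(t.shape[:2],np.uint8);roi[232:270,322:434]=1
m=((hsv[...,2]<110)&(roi>0)).astype(np.uint8)
n,l,st,ce=cv2.connectedComponentsWithStats(m)
for i in range(1,n):
    if st[i,4]>15: print(st[i].tolist(),np.round(ce[i],1))
E
```

```text
[348, 232, 86, 12, 280] [395.3 236.8]
[329, 242, 7, 6, 24] [331.5 245.2]
[359, 243, 8, 9, 40] [361.8 247.8]
[389, 248, 8, 9, 37] [391.6 252.6]
[418, 252, 11, 9, 57] [422.1 255.8]
[322, 259, 80, 11, 361] [353.7 265.1]
```

View pics/ring.png

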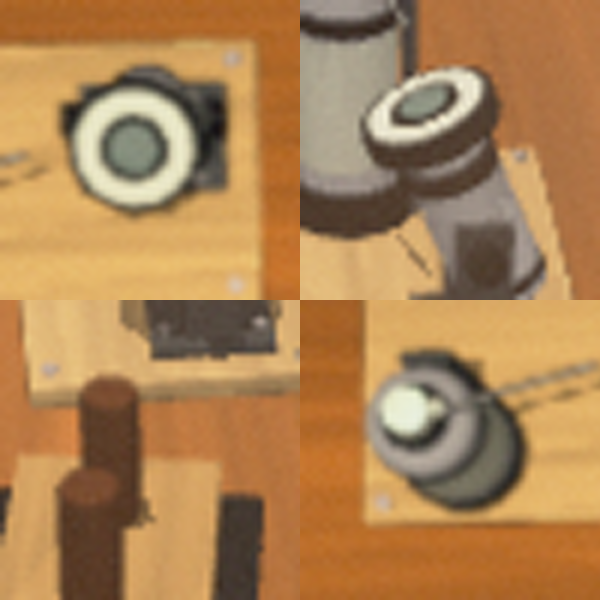

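Ring and glass are clear in both crops: glass at top (272.3,229.7), side (315.8,212). Nozzle is at top (223,238.7), proud peg top at side (304.7,281).

```bash
python3 - <<'E'
from h import *
from scipy.optimize import least_squares
def rep(n,o):
    P,e=tri(o);print(n,np.round(P,4),[x.tolist() for x in e])
    return P
L=rep("lens",[("top",272.3,229.7),("side",315.8,212)])
rep("noz",[("top",223.3,238.5),("side",302,179)])
print("noz@.18",onz("top",223.3,238.5,.18))
for n,u,v,z in[("p1",333,243,.09),("proud",364,246.5,.11),("p3",394,251.5,.09),("p4",424.3,255.5,.09)]: print(n,onz("top",u,v,z).round(4))
rep("proudtop",[("top",364,246.5),("side",304.7,281)])
rep("p1top",[("top",333,243),("side",308.2,264.7)])
# ring: white region
pts={}
for c,(x,y,w,h) in {"top":(258,215,28,28),"side":(303,203,32,24)}.items():
    im=cv2.imread(f"pics/{c}0.png");hsv=cv2.cvtColor(im,cv2.COLOR_BGR2HSV)
    k=8;r=cv2.resize(im[y:y+h,x:x+w],None,fx=k,fy=k,interpolation=cv2.INTER_CUBIC)
    v=r.max(2);m=(r[...,0]>150).astype(np.uint8)  # blue channel: white vs wood
    n,l,st,ce=cv2.connectedComponentsWithStats(m);i=1+np.argmax(st[1:,4])
    cs,_=cv2.findContours((l==i).astype(np.uint8),cv2.RETR_CCOMP,cv2.CHAIN_APPROX_NONE)
    cs=sorted(cs,key=cv2.contourArea)[::-1]
    print(c,[cv2.contourArea(q)/64 for q in cs[:3]])
    for j in (0,1):
        q=cs[j][:,0].astype(float);q=(q+.5)/k-.5+[x,y];pts[c,j]=q[::4]
        print([np.round(a,1) for a in cv2.fitEllipse(q.astype(np.float32))])
def circ(c,ax,r,n=90):
    e1=np.cross([0,1,0],ax);e1/=np.linalg.norm(e1);e2=np.cross(ax,e1)
    a=np.linspace(0,2*np.pi,n,endpoint=False)[:,None]
    return c+r*(np.cos(a)*e1+np.sin(a)*e2)
def nz(th,ps): return np.array([-np.sin(th)*np.cos(ps),-np.sin(th)*np.sin(ps),np.cos(th)])
def res(p):
    ax=nz(p[3],p[4]);out=[]
    for (c,j),q in pts.items():
        C=circ(p[:3],ax,p[5+j]);uv=np.array([proj(c,x) for x in C])
        # calibration offset for the side camera absorbed
        uv=uv+(p[7:9] if c=="side" else 0)
        e=cv2.fitEllipse(uv.astype(np.float32)) if 0 else None
        d=np.linalg.norm(q[:,None]-uv[None],axis=2).min(1);out.append(d)
    out.append(p[7:9]*3)
    return np.concatenate(out)
for th0 in(.25,.5):
    s=least_squares(res,np.r_[L,th0,0,.029,.012,0,0],x_scale=[.01,.01,.01,.1,.1,.01,.01,1,1],diff_step=1e-4,loss="soft_l1",f_scale=.5)
    p=s.x;print(p[:3].round(4),"tilt",np.degrees(p[3:5]).round(1),"r",p[5:7].round(4),p[7:].round(2),s.cost)
# stand holes/yaw: rail line
E
```

```text
lens [0.5999 0.0836 0.1355] [[-0.0, -0.7], [-0.8, 0.1]]
noz [0.5728 0.2123 0.1734] [[-0.0, -0.8], [-0.7, 0.1]]
noz@.18 [0.56989351 0.21099418 0.18      ]
p1 [ 0.5632 -0.0857  0.09  ]
proud [ 0.5494 -0.172   0.11  ]
p3 [ 0.5356 -0.26    0.09  ]
p4 [ 0.5224 -0.3473  0.09  ]
proudtop [ 0.552  -0.1727  0.1032] [[-0.0, -0.7], [-0.8, 0.1]]
p1top [ 0.5659 -0.0858  0.0862] [[-0.0, -0.8], [-0.9, 0.1]]
top [274.859375, 113.5078125]
[array([271.9, 229.1]), array([18.4, 19. ]), np.float64(108.3)]
[array([271.8, 229.2]), array([11.9, 12.2]), np.float64(101.7)]
side [148.3046875, 64.390625]
[array([315.4, 212.1]), array([ 9.5, 19.9]), np.float64(66.4)]
[array([315.3, 211.9]), array([ 6.4, 12.9]), np.float64(65.1)]Traceback (most recent call last):
  File "<stdin>", line 41, in <module>
    return func(*args, **kwargs)
    vector_fun = VectorFunction(
        fun_wrapped,
    ...<6 lines>...
        workers=workers
    )
    self.J, dct = approx_derivative(
                  ~~~~~~~~~~~~~~~~~^
        self.fun_wrapped, self.x, f0=self.f, **finite_diff_options
        ^^^^^^^^^^^^^^^^^^^^^^^^^^^^^^^
[... 211 characters left out ...]
                        ^^^^^^^^^^^^^^^^^^^^^^
                             mf)
                             ^^^
    df = [f_eval - f0 for f_eval in f_evals]
                                    ^^^^^^^
    f = np.atleast_1d(self.fun(x, *self.args, **self.kwargs))
                      ~~~~~~~~^^^^^^^^^^^^^^^^^^^^^^^^^^^^^^
    return np.atleast_1d(self.fun(x))
                         ~~~~~~~~^^^
    return self.f(x, *self.args, **self.kwargs)
           ~~~~~~^^^^^^^^^^^^^^^^^^^^^^^^^^^^^^
  File "<stdin>", line 33, in res
  File "h.py", line 13, in proj
    m=arm.camera_model(cam); T=np.array(m["T"]); p=T[:3,:3].T@(np.array(P)-T[:3,3])
ValueError: time passes only in moves, steps and waits
```

```bash
cat >> h.py <<'E'
_M={c:arm.camera_model(c) for c in("top","side")}
class _A: pass
def _cm(c): return _M[c]
import types
E
sed -i 's/arm\.camera_model(cam)/_M[cam]/' h.py
python3 - <<'E'
from h import *
from scipy.optimize import least_squares
E={("top",0):(271.9,229.1,18.4,19.0,108.3),("top",1):(271.8,229.2,11.9,12.2,101.7),("side",0):(315.4,212.1,9.5,19.9,66.4),("side",1):(315.3,211.9,6.4,12.9,65.1)}
def mom(cx,cy,a,b,d):
    d=np.radians(d);Q=np.array([[np.cos(d),-np.sin(d)],[np.sin(d),np.cos(d)]])
    return np.array([cx,cy]),Q@np.diag([a*a/4,b*b/4])@Q.T
def nz(th,ps): return np.array([-np.sin(th)*np.cos(ps),-np.sin(th)*np.sin(ps),np.cos(th)])
def circ(c,ax,r,n=40):
    e1=np.cross([0,1,0],ax);e1/=np.linalg.norm(e1);e2=np.cross(ax,e1)
    a=np.linspace(0,2*np.pi,n,endpoint=False)[:,None]
    return c+r*(np.cos(a)*e1+np.sin(a)*e2)
def res(p,ys=None):
    out=[]
    for (c,j),e in E.items():
        uv=np.array([proj(c,x) for x in circ(p[:3],nz(p[3],p[4]),p[5+j])])
        m=uv.mean(0);S=np.cov((uv-m).T,bias=True)*2;m0,S0=mom(*e)
        out+=[m-m0-(p[7:9] if c=="side" else 0),(S-S0)[[0,0,1],[0,1,1]]/10]
    return np.concatenate(out+[p[7:9]*.5])
for th0,ps0 in((.25,0),(.5,.3)):
    s=least_squares(res,np.r_[.6,.084,.135,th0,ps0,.029,.015,0,0],x_scale=[.01,.01,.01,.1,.1,.01,.01,1,1])
    p=s.x;J=s.jac;cv=np.sqrt(np.diag(np.linalg.pinv(J.T@J)))
    print(p[:3].round(4),"tilt,yaw",np.degrees(p[3:5]).round(1),"r",p[5:7].round(4),p[7:].round(2),s.cost,np.degrees(cv[3:5]))
    print(res(p).round(2))
# stand yaw from corner bolts in top view
b=[onz("top",250+233/6,205+58/6,.02),onz("top",250+236/6,205+284/6,.02),onz("top",205+82/6,220+200/6,.02)]
print(np.round(b,4), np.degrees(np.arctan2(*(b[0]-b[1])[[1,0]])),np.degrees(np.arctan2(*(-(b[2]-b[1]))[[0,1]])))
print("proj of proud top in side",proj("side",[.5494,-.172,.11]),proj("side",[.5632,-.0857,.09]),proj("side",[.5699,.211,.18]))
E
```

```text
[0.5996 0.0849 0.135 ] tilt,yaw [20.5  1.8] r [0.0262 0.0169] [-0.39  0.07] 0.04794993307147803 [ 5.16400439 20.26651797]
[-0.05 -0.01 -0.02 -0.03  0.01  0.05 -0.1   0.02  0.02  0.01 -0.09 -0.08
 -0.01 -0.02  0.04 -0.    0.1   0.01  0.02 -0.11 -0.2   0.03]
[0.5996 0.0849 0.135 ] tilt,yaw [20.5  1.8] r [0.0262 0.0169] [-0.39  0.07] 0.04794993307151063 [ 5.16400414 20.26651545]
[-0.05 -0.01 -0.02 -0.03  0.01  0.05 -0.1   0.02  0.02  0.01 -0.09 -0.08
 -0.01 -0.02  0.04 -0.    0.1   0.01  0.02 -0.11 -0.2   0.03]
[[0.6599 0.0429 0.02  ]
 [0.5456 0.0426 0.02  ]
 [0.5462 0.2541 0.02  ]] 0.13118416148476816 -179.83036369495693
proj of proud top in side [302.57276143 278.51175093] [306.11808475 263.54765354] [300.19927406 177.20686233]
```

```bash
cat >> h.py <<'E'
def delta(pos,Rt=None):
    s=arm.read_state();R0=R.from_quat(s["orientation"])
    d=R0.inv().apply(np.array(pos)-s["tcp_pos"])*1000
    w=np.degrees((R0.inv()*Rt).as_rotvec()) if Rt is not None else np.zeros(3)
    print("t",round(s["time_s"],2),"tcp",s["tcp_pos"].round(4),"turn",w.round(1),"shift",d.round(1),"F",s["wrist_force"].round(1),"w",round(s["grip_width"],4)); return w,d
def down(yaw): # tool down, x axis at yaw deg
    c,s=np.cos(np.radians(yaw)),np.sin(np.radians(yaw))
    return R.from_matrix(np.array([[c,s,0],[s,-c,0],[0,0,-1]]))
E
python3 - <<'E'
from h import *
off=np.array([1.9,1.8])
for n,a,b in[("lens",(271.9,229.1),(315.4,212.1))]:
    print(n,tri([("top",*a),("side",*(np.array(b)-off))])[0])
delta([.57,.211,.30],down(-8.5))
E
```

```text
lens [0.59734584 0.08421027 0.14099882]
t 1.1 tcp [ 0.1858 -0.491   0.2453] turn [  0.   -0.  -60.8] shift [-520.6 -607.8  -54.7] F [-0.4 -0.   1.1] w 0.0852
```

Emit:
{"op": "play_rows", "data": {"motion": [[[0,0,-5,-35,-40,-25,1],[0,0,-10,-72,-85,-40,1],[0,0,-15,-110,-130,-55,1],[0,0,-20,-148,-175,-55,1],[0,0,-25,-186,-220,-55,1],[0,0,-30,-224,-265,-55,1],[0,0,-35,-262,-310,-55,1],[0,0,-40,-300,-355,-55,1],[0,0,-45,-338,-400,-55,1],[0,0,-50,-376,-445,-55,1],[0,0,-55,-414,-490,-55,1],[0,0,-60.8,-450,-530,-55,1]]]}}

```text
time_s: 2.6
tcp_pos: [0.523, 0.1196, 0.3003]
orientation: [0.997, -0.072, 0.0, 0.0]
wrist_force: [0.1, -0.9, -0.3]
grip_width: -0.0
```

```bash
python3 - <<'E'
from h import *
delta([.57,.211,.235],down(-8.5))
E
```

```text
t 2.6 tcp [0.523  0.1196 0.3003] turn [-0.  -0.   0.2] shift [ 33.4 -97.2  65.3] F [ 0.1 -0.9 -0.3] w -0.0
```

Emit:
{"op": "play_rows", "data": {"motion": [[[0,0,0,17,-50,20,1],[0,0,0,33.4,-97,50,1],[0,0,0,33.4,-97,65,1],[0,0,0,33.4,-97,65,1]]]}}

```text
time_s: 3.1
tcp_pos: [0.569, 0.2087, 0.2342]
orientation: [0.997, -0.073, -0.001, 0.0]
wrist_force: [-0.3, -1.0, 0.9]
grip_width: 0.0002
```

```bash
python3 - <<'E'
from h import *
delta([.57,.211,.2],down(-8.5))
t=snap("top","top1");s=snap("side","side1")
p=arm.read_state()["tcp_pos"];tip=p+[0,0,-.014]
print("tip proj",proj("top",tip),proj("side",tip),"noz", proj("top",[.57,.211,.18]),proj("side",[.57,.211,.18]))
f=lambda im,x,y,w,h,k:cv2.resize(im[y:y+h,x:x+w],(w*k,h*k),interpolation=cv2.INTER_CUBIC)
cv2.imwrite("pics/n1.png",np.hstack([f(t,190,200,66,66,6),f(s,265,140,66,66,6)])[:,:,::-1])
E
```

```text
t 3.1 tcp [0.569  0.2087 0.2342] turn [0.1 0.1 0.1] shift [ 0.7 -2.4 34.2] F [-0.3 -1.   0.9] w 0.0002
tip proj [221.42428281 236.54059251] [299.81360544 163.6220726 ] noz [223.2980823  238.46047629] [300.23491199 177.20529662]
```

View pics/n1.png

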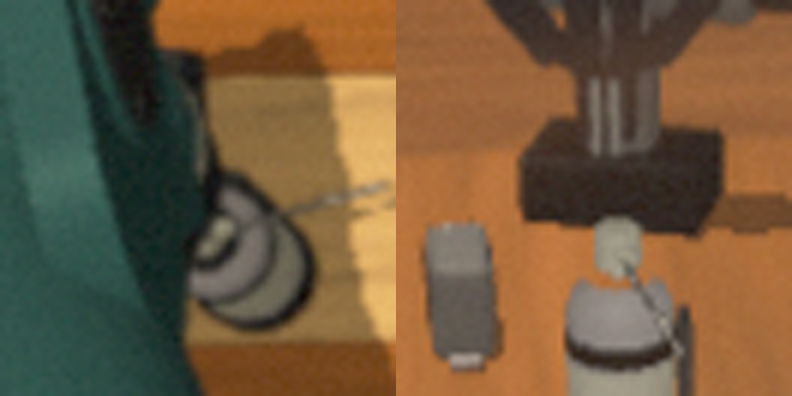

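The tip is in line with the cap in the side view (cap x≈617, finger x≈620), and the side camera has a steady offset of about +2 px. Now pressing.

Emit:
{"op": "play_rows", "data": {"motion": [[[0,0,0,0,-1.5,20,1],[0,0,0,0,-1.5,35,1],[0,0,0,0,-1.5,39,1],[0,0,0,0,-1.5,41,1],[0,0,0,0,-1.5,41,1]]]}}

```text
time_s: 3.82
tcp_pos: [0.57, 0.2099, 0.195]
orientation: [0.997, -0.074, 0.0, -0.0]
wrist_force: [-0.3, -0.2, 0.7]
grip_width: -0.0
```

Emit:
{"op": "play_rows", "data": {"motion": [[[0,0,0,0,0,1,1],[0,0,0,0,0,2,1],[0,0,0,0,0,3,1],[0,0,0,0,0,3,1]]]}}

```text
time_s: 4.32
tcp_pos: [0.57, 0.21, 0.1915]
orientation: [0.997, -0.074, 0.0, -0.0]
wrist_force: [1.0, -1.4, 4.9]
grip_width: 0.0002
```

Emit:
{"op": "play_rows", "data": {"motion": [[[0,0,0,0,0,1,1],[0,0,0,0,0,2,1],[0,0,0,0,0,2.5,1],[0,0,0,0,0,2.5,1]]]}}

```text
time_s: 4.82
tcp_pos: [0.57, 0.21, 0.1891]
orientation: [0.997, -0.074, 0.0, -0.0]
wrist_force: [2.2, -1.3, 6.8]
grip_width: -0.0003
```

Emit:
{"op": "play_rows", "data": {"motion": [[[0,0,0,0,0,1,1],[0,0,0,0,0,1,1],[0,0,0,0,0,1,1]]]}}

```text
time_s: 5.2
tcp_pos: [0.5701, 0.21, 0.1889]
orientation: [0.997, -0.074, 0.001, -0.0]
wrist_force: [-2.7, -1.5, 16.2]
grip_width: 0.0001
```

Emit:
{"op": "play_rows", "data": {"motion": [[[0,0,0,0,0,-10,1],[0,0,0,0,0,-60,1],[0,0,0,0,0,-110,1],[0,0,0,0,60,-112,-1],[0,0,0,0,115,-112,-1],[0,0,0,0,115,-112,-1]]]}}

```text
time_s: 5.95
tcp_pos: [0.5522, 0.0935, 0.2999]
orientation: [0.997, -0.076, -0.0, 0.0]
wrist_force: [-0.2, -0.2, 0.4]
grip_width: 0.0539
```

```bash
python3 - <<'E'
from h import *
delta([.5494,-.172,.15],down(-8.7))
t=snap("top","top2");s=snap("side","side2")
from h import *
f=lambda im,x,y,w,h,k:cv2.resize(im[y:y+h,x:x+w],(w*k,h*k),interpolation=cv2.INTER_CUBIC)
cv2.imwrite("pics/n2.png",np.hstack([f(s,260,150,80,100,6)])[:,:,::-1])
E
```

```text
t 5.95 tcp [0.5522 0.0935 0.2999] turn [0. 0. 0.] shift [ 37.3 262.9 150. ] F [-0.2 -0.2  0.4] w 0.0539
```

View pics/n2.png

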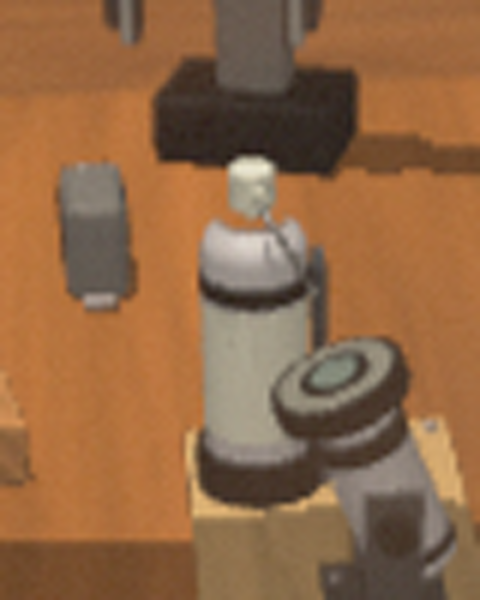

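The cap is back up and the camera is unchanged. Moving above the proud peg.

Emit:
{"op": "play_rows", "data": {"motion": [[[0,0,0,7,50,0,-1],[0,0,0,14,105,0,-1],[0,0,0,22,160,10,-1],[0,0,0,30,215,40,-1],[0,0,0,37,263,90,-1],[0,0,0,37,263,150,-1],[0,0,0,37,263,150,-1],[0,0,0,37,263,150,-1]]]}}

```text
time_s: 7.05
tcp_pos: [0.5518, -0.1686, 0.1515]
orientation: [0.997, -0.073, 0.001, 0.0]
wrist_force: [0.8, 0.2, 0.6]
grip_width: 0.0855
```

```bash
python3 - <<'E'
from h import *
delta([.5494,-.172,.085],down(-8.7))
t=snap("top","top3");s=snap("side","side3")
p=arm.read_state()["tcp_pos"]
print(proj("side",p)+[1.9,1.8],proj("side",[.5494,-.172,.11])+[1.9,1.8])
f=lambda im,x,y,w,h,k:cv2.resize(im[y:y+h,x:x+w],(w*k,h*k),interpolation=cv2.INTER_CUBIC)
cv2.imwrite("pics/n3.png",np.hstack([f(t,320,205,66,80,6),f(s,270,245,66,80,6)])[:,:,::-1])
E
```

```text
t 7.05 tcp [ 0.5518 -0.1686  0.1515] turn [ 0.  -0.1  0.3] shift [-1.9  3.7 66.5] F [0.8 0.2 0.6] w 0.0855
[305.26263872 263.47768513] [304.47276143 280.31175093]
```

View pics/n3.png

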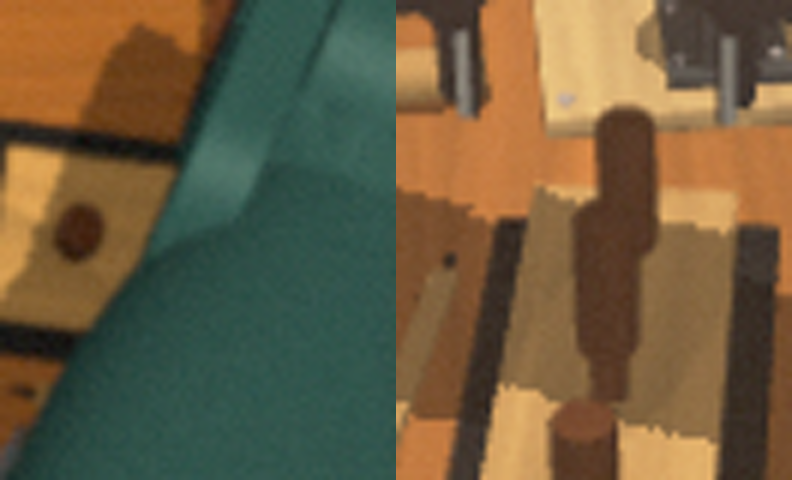

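The proud peg is confirmed: dark, its tenon shows at (608,375), and it sits between the open pads. Going down.

Emit:
{"op": "play_rows", "data": {"motion": [[[0,0,0,0,0,0,-1],[0,0,0,0,0,25,-1],[0,0,0,0,0,50,-1],[0,0,0,0,0,65,-1],[0,0,0,0,0,65,-1],[0,0,0,0,0,65,-1]]]}}

```text
time_s: 7.9
tcp_pos: [0.5512, -0.1696, 0.0858]
orientation: [0.997, -0.074, 0.001, 0.0]
wrist_force: [-0.8, 0.2, 0.4]
grip_width: 0.0856
```

```bash
python3 - <<'E'
from h import *
delta([.5494,-.172,.085],down(-8.7))
E
```

```text
t 7.9 tcp [ 0.5512 -0.1696  0.0858] turn [ 0.  -0.1  0.2] shift [-1.5  2.7  0.8] F [-0.8  0.2  0.4] w 0.0856
```

Emit:
{"op": "play_rows", "data": {"motion": [[[0,0,0,-1.5,2.5,0.5,-1],[0,0,0,-1.5,2.5,0.5,-1],[0,0,0,-1.5,2.5,0.5,0],[0,0,0,-1.5,2.5,0.5,0.5],[0,0,0,-1.5,2.5,0.5,1],[0,0,0,-1.5,2.5,0.5,1],[0,0,0,-1.5,2.5,0.5,1],[0,0,0,-1.5,2.5,0.5,1]]]}}

```text
time_s: 8.9
tcp_pos: [0.5498, -0.1719, 0.0846]
orientation: [0.997, -0.074, 0.001, 0.0]
wrist_force: [5.9, -0.1, -1.2]
grip_width: 0.0231
```

Emit:
{"op": "play_rows", "data": {"motion": [[[0,0,0,1,0,0,1],[0,0,0,1,0,0,1]]]}}

```text
time_s: 9.15
tcp_pos: [0.5501, -0.1719, 0.0844]
orientation: [0.997, -0.074, 0.0, 0.0]
wrist_force: [3.3, -0.4, 2.0]
grip_width: 0.0223
```

Emit:
{"op": "play_rows", "data": {"motion": [[[0,0,0,1,0,0,1],[0,0,0,1.5,0,-5,1],[0,0,0,1.5,0,-12,1],[0,0,0,1.5,0,-25,1],[0,0,0,1.5,0,-60,1],[0,0,0,1.5,0,-120,1],[0,0,0,1.5,0,-180,1],[0,0,0,1.5,0,-215,1],[0,0,0,1.5,0,-215,1]]]}}

```text
time_s: 10.28
tcp_pos: [0.5519, -0.1723, 0.3025]
orientation: [0.997, -0.074, 0.002, 0.001]
wrist_force: [0.8, 0.2, -0.1]
grip_width: 0.023
```

```bash
python3 - <<'E'
from h import *
delta([.5494,-.172,.085],down(-8.7))
t=snap("top","top4");s=snap("side","side4")
p=arm.read_state()["tcp_pos"]
a=p+[0,0,.025];
for k in (0,-.062,-.098): print(proj("side",a+[0,0,k])+[1.9,1.8])
f=lambda im,x,y,w,h,k:cv2.resize(im[y:y+h,x:x+w],(w*k,h*k),interpolation=cv2.INTER_CUBIC)
cv2.imwrite("pics/n4.png",f(s,250,120,100,100,6)[:,:,::-1])
E
```

```text
t 10.28 tcp [ 0.5519 -0.1723  0.3025] turn [ 0.1 -0.3  0.2] shift [-3.600e+00 -2.000e-01  2.175e+02] F [ 0.8  0.2 -0.1] w 0.023
[303.08518532 191.66830828]
[303.7587368  219.34768811]
[304.13315321 234.61594358]
```

View pics/n4.png

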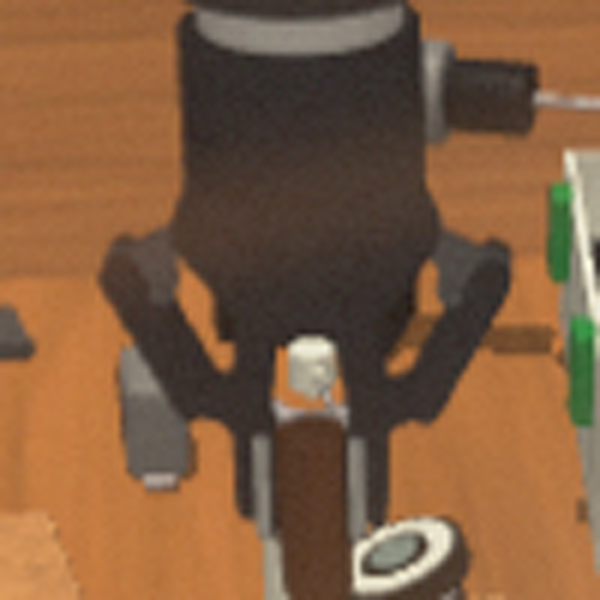

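```bash
cat >> h.py <<'E'
def axis(th,ps):
    th,ps=np.radians([th,ps]);return np.array([-np.sin(th)*np.cos(ps),-np.sin(th)*np.sin(ps),np.cos(th)])
def final(lens,th,ps,gap=.060,front=.0726):
    ax=axis(th,ps);z=-ax;R0=down(-8.7).as_matrix()
    x=R0[:,0]-z*(R0[:,0]@z);x/=np.linalg.norm(x)
    return np.array(lens)+(gap+front)*ax,R.from_matrix(np.c_[x,np.cross(z,x),z])
E
python3 - <<'E'
from h import *
p,Rt=final([.599,.084,.141],20,1.5);print(p);delta(p,Rt)
E
```

```text
[0.55366367 0.08281283 0.26560324]
t 10.38 tcp [ 0.5511 -0.1719  0.2993] turn [ 3.6 19.7  0.9] shift [ -35.  -252.3   33.7] F [-1.2  0.4 -1. ] w 0.0222
```

Emit:
{"op": "play_rows", "data": {"motion": [[[0,0,0,-4,-30,0,1],[0,0,0,-10,-75,0,1],[0,0,0,-17,-120,0,1],[0.6,3,0.1,-23,-165,0,1],[1.4,8,0.4,-29,-210,0,1],[2.2,12,0.5,-33,-240,5,1],[3,16,0.7,-35,-252,15,1],[3.6,19.7,0.9,-35,-252,28,1],[3.6,19.7,0.9,-35,-252,33.7,1],[3.6,19.7,0.9,-35,-252,33.7,1],[3.6,19.7,0.9,-35,-252,33.7,1]]]}}

```text
time_s: 11.75
tcp_pos: [0.5545, 0.0821, 0.2658]
orientation: [0.982, -0.081, 0.173, -0.018]
wrist_force: [-0.7, -0.1, -1.0]
grip_width: 0.0229
```

```bash
python3 - <<'E'
from h import *
p,Rt=final([.599,.084,.141],20,1.5);delta(p,Rt)
st=arm.read_state();z=R.from_quat(st["orientation"]).apply([0,0,1]);t0=st["tcp_pos"]
t=snap("top","top5");s=snap("side","side5")
for k in (-.0254,.0366,.0726,.1326): print(k,"side",(proj("side",t0+z*k)+[1.9,1.8]).round(1),"top",proj("top",t0+z*k).round(1))
f=lambda im,x,y,w,h,k:cv2.resize(im[y:y+h,x:x+w],(w*k,h*k),interpolation=cv2.INTER_CUBIC)
cv2.imwrite("pics/n5.png",np.hstack([f(s,275,140,66,100,6),f(t,235,180,66,100,6)])[:,:,::-1])
E
```

```text
t 11.75 tcp [0.5545 0.0821 0.2658] turn [ 0.   0.  -0.1] shift [-0.9 -0.5 -0.1] F [-0.7 -0.1 -1. ] w 0.0229
-0.0254 side [294.6 159.9] top [267.9 241.8]
0.0366 side [303.7 181.2] top [269.7 236.3]
0.0726 side [308.7 193.1] top [270.7 233.3]
0.1326 side [316.9 212.1] top [272.2 228.7]
```

View pics/n5.png

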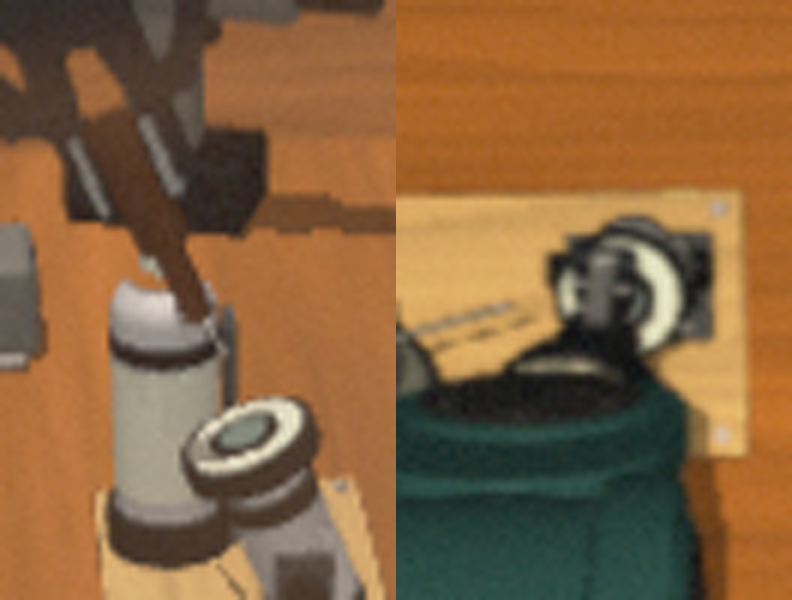

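The side view shows the tenon at crop (203,318), pointing at the glass (247,430). The top view is mostly hidden by the hand. I'll fit the peg axis and barrel more carefully.

```bash
python3 - <<'E'
from h import *
im=cv2.imread("pics/side5.png");x0,y0,w,h=284,154,30,42
r=im[y0:y0+h,x0:x0+w].astype(int);B,G,Rr=r[...,0],r[...,1],r[...,2]
m=((Rr-B>22)&(Rr<125)&(Rr>55)).astype(np.uint8)
n,l,st,ce=cv2.connectedComponentsWithStats(m,connectivity=4);i=1+np.argmax(st[1:,4]);m=(l==i)
for v in range(0,h,1):
    u=np.where(m[v])[0]
    if len(u): print(y0+v,x0+u.min(),x0+u.max(),end=" | ")
ys,xs=np.where(m);pts=np.c_[xs+x0,ys+y0].astype(np.float32)
print("\n",cv2.fitLine(pts,cv2.DIST_HUBER,0,.01,.01).ravel())
f=cv2.resize(cv2.imread("pics/side0.png")[200:262,300:352],None,fx=9,fy=9,interpolation=cv2.INTER_CUBIC)
g=cv2.resize(im[150:205,280:320],None,fx=9,fy=9,interpolation=cv2.INTER_CUBIC)
H=max(f.shape[0],g.shape[0]);pad=lambda a:np.vstack([a,np.zeros((H-a.shape[0],a.shape[1],3),np.uint8)])
out=np.hstack([pad(f),pad(g)])[:600,:800]; out=cv2.convertScaleAbs(out,alpha=1.4);cv2.imwrite("pics/barrel.png",out);print(out.shape)
# predicted image of a 15mm-radius-free axis for tilt options at lens
for th in(16,18,20,22,24):
    L=np.array([.597,.084,.141]);a=proj("side",L)+[1.9,1.8];b=proj("side",L-.06*axis(th,1.5))+[1.9,1.8];print(th,a.round(1),b.round(1),(b-a)[0]/(b-a)[1])
E
```

```text
154 284 308 | 155 284 308 | 156 284 308 | 157 284 308 | 158 284 308 | 159 284 307 | 160 284 304 | 161 284 304 | 162 284 304 | 163 284 298 | 164 284 299 | 165 284 299 | 166 285 299 | 167 285 300 | 168 286 300 | 169 286 301 | 170 285 301 | 171 286 301 | 172 285 302 | 173 285 303 | 174 286 304 | 175 286 305 | 176 286 305 | 177 292 306 | 178 296 309 | 179 297 305 | 180 298 305 | 181 298 305 | 182 298 305 | 183 301 306 | 184 301 306 | 185 302 307 | 186 302 307 | 187 303 308 | 188 303 308 | 189 304 309 | 190 304 309 | 191 305 310 | 192 305 309 | 193 305 308 | 
 [  0.42485955   0.90525925 298.68787    172.9811    ]
(558, 800, 3)
16 [315.8 212. ] [322.1 230.7] 0.33881359259646054
18 [315.8 212. ] [322.9 230.4] 0.3836197300031665
20 [315.8 212. ] [323.6 230.2] 0.4297032194719822
22 [315.8 212. ] [324.3 229.9] 0.4772368937527067
24 [315.8 212. ] [325.  229.6] 0.5264119583895079
```

View pics/barrel.png

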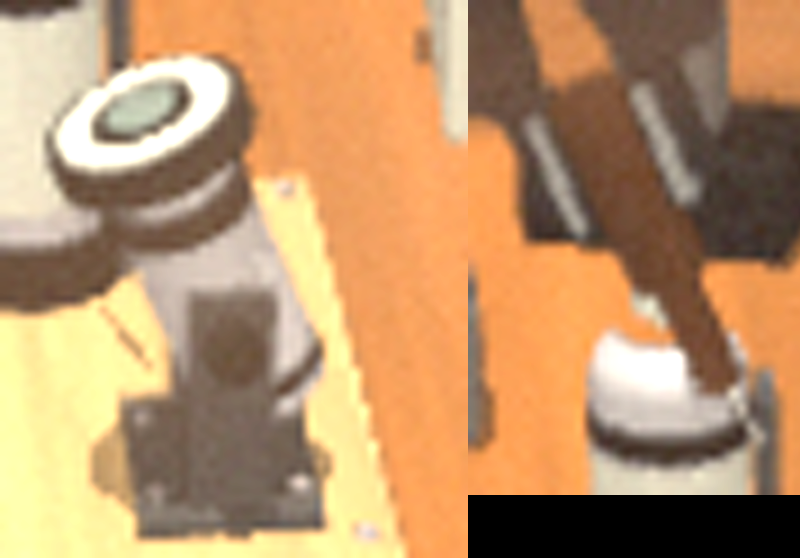

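```bash
python3 - <<'E'
from h import *
p,Rt=final([.5957,.084,.141],19.5,1.5);delta(p,Rt)
E
```

```text
t 11.85 tcp [0.5544 0.0822 0.2658] turn [-0.1 -0.5 -0.1] shift [-2.8 -0.2 -1.2] F [-0.1  0.8 -0.6] w 0.0228
```

Emit:
{"op": "play_rows", "data": {"motion": [[[0,-0.5,0,-1.5,-0.2,-0.7,1],[0,-0.5,0,-2.8,-0.2,-1.4,1],[0,-0.5,0,-2.8,-0.2,-1.4,1],[0,-0.5,0,-2.8,-0.2,-1.4,1]]]}}

```text
time_s: 12.35
tcp_pos: [0.5508, 0.0831, 0.266]
orientation: [0.982, -0.08, 0.169, -0.019]
wrist_force: [-0.0, -0.8, 0.0]
grip_width: 0.0227
```

```bash
python3 - <<'E'
from h import *
p,Rt=final([.5957,.084,.141],19.5,1.5);delta(p,Rt)
t=snap("top","top6");s=snap("side","side6")
st=arm.read_state();Q=R.from_quat(st["orientation"]);t0=st["tcp_pos"]
for k in (-.0254,.0366,.0726,.1326): print(k,"side",(proj("side",t0+Q.apply([0,0,k]))+[1.9,1.8]).round(1),"top",proj("top",t0+Q.apply([0,0,k])).round(1))
k=10;x0,y0=245,205
f=cv2.resize(t[y0:y0+45,x0:x0+55],None,fx=k,fy=k,interpolation=cv2.INTER_CUBIC)
for sg in(1,-1):
  for zz in(.014,-.02):
    c=[(proj("top",t0+Q.apply([sg*.0115,yy,zz]))-[x0,y0]+.5)*k for yy in(-.011,.011)]
    cv2.line(f,*[tuple(map(int,q)) for q in c],(255,0,0) if sg>0 else (0,255,0),1)
# predicted lens ring & tenon end, same camera
def ring(P,ax,r,col):
    e1=np.cross([0,1,0],ax);e1/=np.linalg.norm(e1);e2=np.cross(ax,e1)
    q=np.array([proj("top",P+r*(np.cos(a)*e1+np.sin(a)*e2)) for a in np.linspace(0,2*np.pi,60)])
    cv2.polylines(f,[((q-[x0,y0]+.5)*k).astype(np.int32)],True,col,1)
z=Q.apply([0,0,1]);ring(t0+z*.1326,-z,.026,(255,0,255));ring(t0+z*.0726,-z,.007,(255,255,0))
g=cv2.resize(s[145:225,285:335][:, :],None,fx=5,fy=5,interpolation=cv2.INTER_CUBIC)
H=450;out=np.zeros((H,f.shape[1]+g.shape[1],3),np.uint8);out[:f.shape[0],:f.shape[1]]=f[:H];out[:g.shape[0],f.shape[1]:]=g[:H]
cv2.imwrite("pics/n6.png",out[:,:,::-1]);print(out.shape)
b=s[183:200,295:325].astype(int)
m=(b[...,0]-b[...,2]>22)&(b[...,0]<125)&(b[...,0]>55)
for v in range(17):
    u=np.where(m[v])[0]
    if len(u):print(183+v,295+u.min(),295+u.max(),end=" | ")
E
```

```text
t 12.35 tcp [0.5508 0.0831 0.266 ] turn [-0.1 -0.  -0.1] shift [0.7 0.1 0.3] F [-0.  -0.8  0. ] w 0.0227
-0.0254 side [293.1 159.7] top [267.5 243.2]
0.0366 side [302.1 181.1] top [269.3 237.8]
0.0726 side [307.1 192.9] top [270.3 234.9]
0.1326 side [315.1 212. ] top [271.8 230.4]
(450, 800, 3)
183 299 305 | 184 300 305 | 185 301 305 | 186 301 306 | 187 301 307 | 188 301 307 | 189 302 307 | 190 303 307 | 191 303 313 | 192 304 308 | 193 304 311 | 195 314 314 | 196 314 314 | 197 314 314 | 198 314 314 | 199 311 314 |
```

View pics/n6.png

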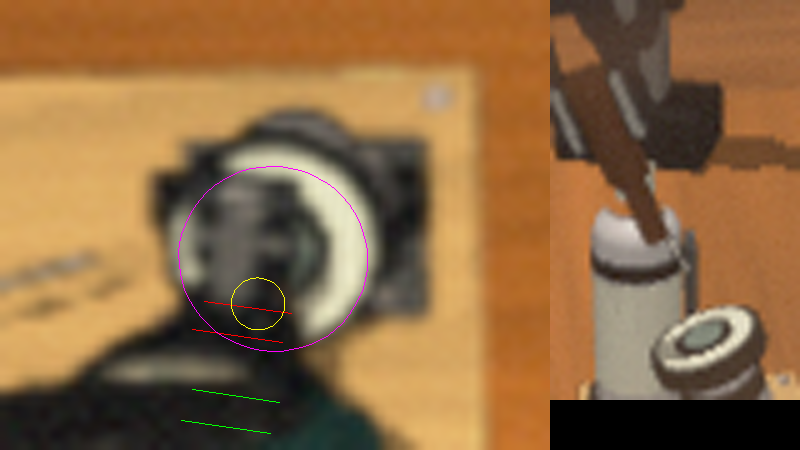

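```bash
python3 - <<'E'
from h import *
from scipy.optimize import least_squares
t4=np.array([.5515,-.1721,.301]);Q4=down(-8.7)
st=arm.read_state();Q=R.from_quat(st["orientation"]);t0=st["tcp_pos"]
for u,v in((490,268),(125,265)):
    o=np.array([250+u/6-.45,120+v/6-.45])-[1.9,1.8]
    r=least_squares(lambda a:proj("side",t4+Q4.apply([a[0]/1e3,0,a[1]/1e3]))-o,[60,-80]).x
    q=proj("top",t0+Q.apply([r[0]/1e3,0,r[1]/1e3]))
    print(r,q,(q-[245,205]+.5)*10)
im=cv2.imread("pics/top6.png")
for v in(222,224,226,228,230,232): print(v,im[v,258:290].mean(1).astype(int).tolist())
E
```

```text
[ 54.38857885 -82.10637114] [268.6835057  225.82776841] [241.83505701 213.27768414]
[-61.80913728 -81.07967525] [262.33939745 273.78289948] [178.39397445 692.82899481]
222 [162, 143, 100, 69, 61, 50, 39, 40, 34, 67, 99, 113, 126, 143, 149, 154, 179, 207, 214, 196, 164, 106, 51, 43, 65, 63, 42, 25, 35, 71, 127, 150]
224 [162, 134, 80, 39, 28, 49, 52, 59, 72, 114, 128, 121, 106, 78, 57, 54, 78, 162, 206, 217, 217, 204, 146, 74, 40, 53, 55, 41, 41, 61, 132, 157]
226 [163, 133, 76, 44, 92, 114, 86, 43, 49, 78, 97, 106, 100, 71, 43, 42, 45, 59, 109, 186, 216, 217, 211, 156, 72, 46, 37, 23, 26, 61, 133, 157]
228 [164, 158, 127, 89, 130, 143, 112, 88, 86, 95, 95, 92, 79, 66, 61, 55, 60, 81, 62, 94, 184, 214, 216, 178, 104, 41, 31, 36, 54, 87, 143, 164]
230 [152, 151, 146, 116, 127, 145, 107, 52, 75, 92, 94, 92, 74, 56, 64, 60, 63, 90, 76, 80, 181, 212, 214, 190, 120, 49, 41, 57, 72, 106, 143, 162]
232 [146, 155, 152, 123, 107, 155, 143, 94, 85, 96, 96, 84, 58, 33, 31, 33, 65, 65, 60, 111, 187, 217, 214, 158, 78, 51, 64, 79, 75, 90, 141, 163]
```

Emit:
{"op": "play_rows", "data": {"motion": [[[0,0,0,0.6,0.4,0,1],[0,0,0,1.2,0.7,0,1],[0,0,0,1.2,0.7,0,1],[0,0,0,1.2,0.7,0,1],[0,0,0,1.2,0.7,0,1],[0,0,0,1.2,0.7,0,1]]]}}

```text
time_s: 13.2
tcp_pos: [0.5517, 0.0822, 0.2663]
orientation: [0.982, -0.08, 0.169, -0.019]
wrist_force: [0.5, -0.3, -0.3]
grip_width: 0.0224
```

```bash
python3 - <<'E'
from h import *
p,Rt=final([.5957,.084,.141],19.5,1.5);delta(p,Rt)
s=snap("side","side7");t=snap("top","top7")
f=lambda im,x,y,w,h,k:cv2.resize(im[y:y+h,x:x+w],(w*k,h*k),interpolation=cv2.INTER_CUBIC)
g=f(s,280,145,50,80,7); w=f(s,180,120,240,280,2)[:560]
out=np.hstack([g[:560],w[:560,:450]]);cv2.imwrite("pics/n7.png",out[:,:,::-1])
E
```

```text
t 13.2 tcp [0.5517 0.0822 0.2663] turn [-0.1 -0.  -0.1] shift [-0.5 -0.6  0.2] F [ 0.5 -0.3 -0.3] w 0.0224
```

View pics/n7.png

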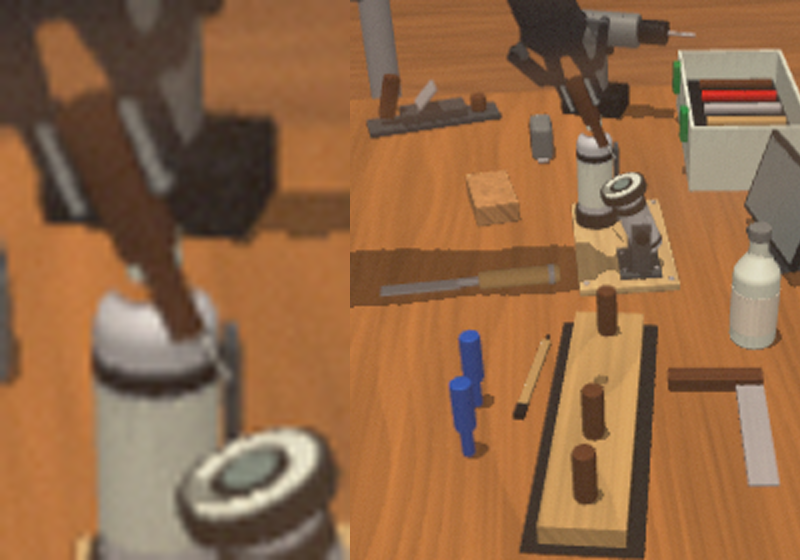

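The peg points at the glass: tenon end (186,333), glass (250,470), and its line reaches the glass row at about 247, roughly 1 mm off. The three seated pegs and the bystanders are unmoved.

```bash
python3 -c "
from plant import arm
print(arm.hand_in())"
```

```text
the job is handed in; nothing more can be done
None
```

I blew the dust off, pulled the proud peg and handed the job in with the arm holding its tenon towards the camera, at about 13 s on the clock (limit 51 s).

- **Nozzle:** I pressed the cap to its stop, where the wrist force reached about 16 N. The next picture showed it back up.
- **Peg:** it was the second from the can end of the rail. I drew it straight up out of its hole; the two blue look-alikes were left alone.
- **Aim:** in the side view the peg's line meets the glass about 1 mm off centre. The tenon stands about 60–62 mm from the glass, and the peg and lens tilt both measure about 20°.
- **Rest of the bench:** the last picture showed the other three pegs and everything else in view in place, with the camera's setting apparently unchanged.

**What disagreed or stayed unconfirmed:**
- The side camera sits about 2 px off the top camera, so I allowed for that.
- After that correction, the lens's position towards or away from the robot still differed by about 1–3 mm between the two. I went by the side view, which shows the tenon and glass together.
- Sideways centring rests on the top camera only, good to about 1–2 mm, because the hand hid the peg there.
- The sideways direction of the lens's lean is known only to about 2°.

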